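# Purge the carving-bench chip extractor

### The arm

A 6-joint arm with a two-finger parallel gripper is mounted at the origin on the work surface. World frame = base frame: x ahead of the robot, y to its left, z up, the work surface at z = 0. Lengths are in mm, angles in rad, forces in N, time in s.
With the tool pointing down it reaches from about 275 to 1000 mm from the base axis. Payload 8.4 kg.
Tool frame: the origin (TCP) lies between the finger pads, 19 mm behind the fingertips; this is the grasp point; z points along the fingers, y is the line along which they close (so a half turn about z gives the same grasp; the last joint's range is limited). The gripper opens to 85 mm and grips with 20 to 120 N. Pads are 22 mm wide; open, the fingers measure 114 mm over their backs; the gripper's body (76 mm by 85 mm) begins 54 mm behind the grasp point. The pads swing forward as they close: fully open they stand 13 mm farther back than shut.
Start: joints at [1.314, 0.353, 1.633, -0, 1.155, -0.002], TCP at [157.531, 604.824, 249.981] pointing down, gripper open.
Joint ranges: [-2.63, 2.63], [-0.92, 2.1], [0.06, 2.66], [-1.3, 4.44], [0, 2.69], [-3.02, 3.02]. Speed limits (rad/s): [2.22, 2.22, 2.79, 3.14, 3.14, 3.14].

### API

Orientations are given as [roll, pitch, yaw] about the fixed x, y, z axes, in that order (R = Rz(yaw) Ry(pitch) Rx(roll)).
In Python, from rig import r gives the robot as it stands.
- The arm moves only by the shell command python3 -m jog 'ROWS' [FORCE]. ROWS is JSON, a list of rows, each a list of 3 entries, a list of its own where there are three numbers: the turn, a rotation vector about the tool's x, y, z in rad, then the shift along the tool's x, y, z in m, then the opening, from -1 (shut) to 1 (fully open). In form: [[[rx, ry, rz], [x, y, z], gripper], ...]. A call has 1 to 12 rows; each row shifts and turns the commanded pose from where the row before left it, along the tool's axes as they then stand; what a row does not reach is not made up. A row lasts 1/10 s, in which the tool goes at most 50 mm and 8.59 degrees, less where a joint would pass 70% of its speed; a pose out of reach is approached as far as the arm can. A call with a gripper value outside its range is refused whole. The fingers move at their own pace and stop on an object; FORCE is the grip in N (left out, the last holds). Time passes only in rows, so rows that do not move let the fingers close. It gives the time, the measured TCP pose, the force, the opening and the grip force at its end, in the units of the state.
- r.sense(): the state, without advancing time (a new reading comes with each control period).
- r.grab_frame(name): name is "side" or "top" or "wrist"; returns the picture (480x640x3 uint8, red, green, blue); there is no depth.
- r.camera_params(name): a dict with "fx", "fy", "cx", "cy" (pixels), "rvec" (rotation vector, rad) and "tvec" (3), from world to camera coordinates, as OpenCV has them; the wrist camera has in their place "hand_eye" (4x4, takes a point from camera to tool coordinates, whose origin is the TCP and whose axes are the flange's). Camera axes: x right, y down, z forward; pixel columns grow to the right and rows downward; lengths in mm; the calibration is good to about 2 mm. A picture is of the moment at which its call begins: read the wrist's pose just before it. camera_params takes no time and is no camera call.
- r.sign_off(): hands the job in; it is judged then, once.
The state is a dict: "clock": time; "qpos": joint angles; "qvel": joint speeds; "joint_efforts": joint torques, N m; "eef_pos": TCP position; "tcp_rot": TCP orientation; "contact_force": force on the tool from outside, world axes, zero at the start; "wrist_torque": the same for the moment, N m; "opening": opening from 0.0 (shut) to 1.0 (fully open); "grasp_force": force on a finger pad.
Only numpy, scipy, OpenCV 4.12 (cv2) and the standard library are available. Lean on these libraries where they do the work, as an engineer would, in place of code of your own. Each camera call takes 0.05 s, during which the arm holds its last target. There are 200 camera calls.

### The job

First turn the black dial on the blue chip extractor clockwise until its white pointer stands at the orange set-point marker, and let go of it. Then drop the red-handled bayonet lid into the collar at the green marks, twist it clockwise to the yellow half-way marks, well short of the red marks where the lock clicks, and finish while still gripping it there: it is sprung and would turn back. Leave the mallet, the gouge and the carving alone.

Things in the scene. Friction and masses are not known exactly. Their poses are not given: they have to be found in the camera images.
- extractor: Fixed blue box, 240 x 360 x 130 mm (x, y, z), black foot, grey top panel; collar and dial stand on its top. Origin: centre of its underside. z up. Its place and yaw vary. In its frame the collar's axis is at x 0, y -85 mm and the dial's at x 0, y +100 mm. A black hose stub sticks out 28 mm on its +x side.
- collar: Aluminium bayonet collar, outer diameter 108 mm, 22 mm high and deep. Origin: centre of its top face, 152 mm above the table, z up. Bore 70 mm; two entry gaps 22 mm wide run out to radius 45 mm along its +x and -x (green rim marks). Flange 9.5 mm thick, hollow below. From the gaps anticlockwise is blocked; clockwise from above, lugs slide under the flange. Red lock marks 90 degrees clockwise.
- half_mark: The two yellow half-way marks on the collar rim. Origin as collar; its x axis runs through both yellow marks, 45 degrees clockwise of the collar's x axis.
- valve (a joint): Hidden sprung ring in the collar, rad, 0 at rest, grows clockwise. The lugs meet it after some 8 degrees of twist, then carry it: about 0.65 with the lid at the yellow marks. It pushes the lid back with 0.05 N m at 0, 0.13 N m at 0.65. From about 0.9 the lugs push into the lock spring; click past at about 1.35.
- lid: Loose lid, 0.12-0.25 kg, standing on its plug. Origin: centre of plug's underside, z up. Plug 64 mm wide, 18 long; 2 lugs at its foot along +x and -x, 14 wide, 6 high, to radius 41. Black disc 88 wide, 8 thick on it. Red bar along x, 70 long, 14 wide, 28 high, top at 54. White marks at bar ends. Half turn = same. Seated: disc on collar, origin 18 below collar's; twisted, it lifts 2.5 at most (mm).
- lid_grip (a point): Point on the lid's axis in the red bar, 48 mm above the lid's origin, for the TCP of a grasp from above across the bar.
- dial (a joint): Angle of the dial, rad, grows clockwise seen from above; 0 with the pointer along the extractor's +y, range 0 to 2.6. Turns freely with light friction (0.03 N m) and stays where it is left.
- dial_grip (a point): Point on the dial's vertical axis, 37 mm above the box's top panel, for the TCP of a grasp from above. The dial is a black skirt of 50 mm diameter, topped at 16 mm, with a black bar on it 44 mm long, 12 mm wide, 29 mm high (top 45 mm above the panel), which lies along the line from the axis to the pointer.
- dial_pointer (a point): Point 30 mm from the dial's axis in the direction of its white pointer (white line on one end of the bar), 16 mm above the panel; turns with the dial.
- dial_mark (a point): Point 30 mm from the dial's axis in the direction of the orange set-point marker on the ring round the dial, 16 mm above the panel: the pointer point falls on it when the dial is set. The marker does not turn with the dial; it lies 0.45 to 1.45 rad clockwise of the pointer at the start.
- mallet: Bystander: wooden mallet lying on the table, pale head 70 x 120 x 56 mm, dark handle to -x reaching 220 mm from the head's centre. Origin under the head's centre.
- gouge: Bystander: carving gouge lying on the table, 250 mm long, green handle 26 x 26 mm to -x, steel blade to +x. Origin under its ferrule.
- relief: Bystander: small relief carving on a wood block 130 x 90 x 30 mm, 58 mm high in all. Origin: centre of its underside.

How it is judged:
By the outcome, as a careful person would: the job done as asked, in the order asked, and still so for the second after the job is handed in, while the arm keeps its last pose, push and grip.
It also fails if it takes over 64 s, if anything falls off the work surface, if the arm or the gripper's body presses on something with over 40 N, if the wrist force passes 120 N, or if a joint passes its speed limit or range.

## Working session

There is one attempt and no reset: what is moved stays moved. The work goes in short steps, Python scripts to look and compute and a shell command to move; the robot and the scene stay as the last step left them, time stands still between calls to the robot, and variables do not carry over. Pictures are saved under pics/ and viewed, at most 10 in all, crops included, and the job is handed in when it is done.

```bash
mkdir -p pics; ls
python3 - <<'E'
from rig import r
import cv2
s=r.sense();print(s)
for n in("top","side","wrist"):
    print(n,r.camera_params(n))
    cv2.imwrite(f"pics/{n}0.png",r.grab_frame(n)[:,:,::-1])
E
```

```text
pics
{'clock': 0.0, 'qpos': array([ 1.31360628e+00,  3.53650813e-01,  1.63409726e+00,  3.13961760e-06,
        1.15518413e+00, -2.42895421e-03]), 'qvel': array([-1.80670272e-03,  4.37523071e-04, -8.69377728e-05, -4.00360138e-04,
        1.62271681e-04, -1.21428644e-03]), 'joint_efforts': array([-1.30407298e-03, -6.05268574e+01, -3.42049563e+01, -1.50485653e-05,
        9.74100869e-03, -1.02722464e-05]), 'eef_pos': array([157.4176805 , 604.41294731, 249.27576823]), 'tcp_rot': array([-3.14025312e+00, -6.12431689e-06,  2.88683028e+00]), 'contact_force': array([ 0.17137696,  1.22153921, -0.24984307]), 'wrist_torque': array([0.02723317, 0.00909115, 0.00830787]), 'grasp_force': 0.0, 'opening': 0.9997212473068476}
top {'fx': 564.4999382355726, 'fy': 564.4999382355726, 'cx': 320.87560949957924, 'cy': 245.68347962249484, 'rvec': array([ 2.11900561, -2.143999  ,  0.19012362]), 'tvec': array([ -97.61558253,  519.71145945, 1409.16391886])}
side {'fx': 482.1146511321185, 'fy': 482.1146511321185, 'cx': 321.27114493377326, 'cy': 237.42606819649137, 'rvec': array([ 0.29863108, -2.68682687,  1.37060316]), 'tvec': array([491.17079004, 227.79676122, 934.12101718])}
wrist {'fx': 351.2872724084812, 'fy': 351.2872724084812, 'cx': 321.1734671621509, 'cy': 241.60719356352575, 'hand_eye': array([[-8.52934636e-04, -9.62043523e-01, -2.72894728e-01,
         6.93834261e+01],
       [ 9.99999608e-01, -7.55453629e-04, -4.62284601e-04,
        -1.48749878e+00],
       [ 2.38578593e-04, -2.72895015e-01,  9.62043790e-01,
        -1.24087186e+02],
       [ 0.00000000e+00,  0.00000000e+00,  0.00000000e+00,
         1.00000000e+00]])}
```

View pics/top0.png

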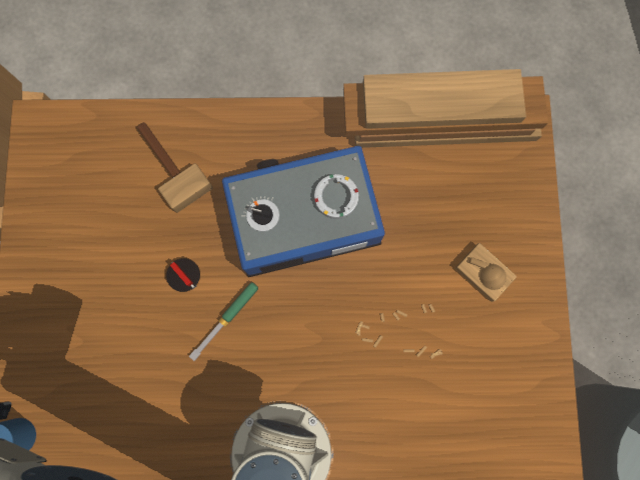

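View pics/side0.png

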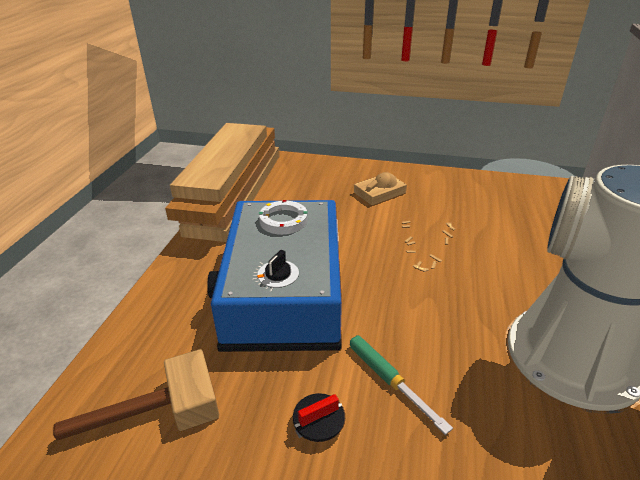

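The top view shows the extractor with the dial at about (263,215) and the collar at (336,196). The lid is at (182,274) with its red bar, the mallet at (182,185), the gouge at (225,320) and the relief at (487,271). The side view confirms that layout.

```bash
cat > h.py <<'E'
import numpy as np,cv2
from scipy.spatial.transform import Rotation as R
from rig import r
def cam(n,s=None):
    p=r.camera_params(n)
    if n!="wrist":
        M=R.from_rotvec(p["rvec"]).as_matrix(); return p,M.T,-M.T@p["tvec"]
    s=s or r.sense(); T=R.from_euler("xyz",s["tcp_rot"]).as_matrix(); H=p["hand_eye"]
    return p,T@H[:3,:3],s["eef_pos"]+T@H[:3,3]
def cast(c,uv,z):
    p,A,o=c; uv=np.atleast_2d(uv).astype(float)
    d=np.c_[(uv[:,0]-p["cx"])/p["fx"],(uv[:,1]-p["cy"])/p["fy"],np.ones(len(uv))]@A.T
    return o+d*((z-o[2])/d[:,2])[:,None]
def proj(c,P):
    p,A,o=c; q=(np.atleast_2d(P)-o)@A
    return np.c_[q[:,0]/q[:,2]*p["fx"]+p["cx"],q[:,1]/q[:,2]*p["fy"]+p["cy"]]
def blobs(im,lo,hi,amin=5):
    h=cv2.cvtColor(im,cv2.COLOR_RGB2HSV); m=cv2.inRange(h,np.array(lo),np.array(hi))
    n,l,st,ce=cv2.connectedComponentsWithStats(m)
    return [(np.argwhere(l==i)[:,::-1],ce[i],st[i,4]) for i in range(1,n) if st[i,4]>=amin]
E
python3 - <<'E'
from h import *
im=cv2.imread("pics/top0.png")[:,:,::-1].copy(); c=cam("top")
def crop(lo,hi,amin): return blobs(im,lo,hi,amin)
print("white");
for p,ce,a in crop((0,0,190),(179,40,255),30): print(ce.round(1),a,cast(c,[ce],130)[0].round(1),cast(c,[ce],152)[0].round(1))
print("red")
for p,ce,a in crop((0,170,90),(6,255,255),8)+crop((174,170,90),(179,255,255),8): 
    q=cv2.minAreaRect(p.astype(np.float32)); print(ce.round(1),a,cast(c,[ce],54)[0].round(1),q)
print("blue")
for p,ce,a in crop((105,150,60),(120,255,255),300): print(ce.round(1),a)
E
```

```text
white
[349.7 194. ] 231 [ 632.3 -176.   130. ] [ 626.3 -174.7  152. ]
[323.5 198.1] 221 [ 622.6 -111.3  130. ] [ 616.7 -111.1  152. ]
[265.3 217. ] 285 [576.4  31.9 130. ] [571.3  29.8 152. ]
[315.6 442.7] 821 [ 46.8 -85.8 130. ] [ 50.3 -86.  152. ]
[291.  447.6] 88 [ 36.8 -29.5 130. ] [ 40.5 -30.7 152. ]
[278.8 462.5] 129 [  4.8  -1.8 130. ] [  9.1  -3.4 152. ]
[300.5 457.8] 100 [ 14.3 -51.2 130. ] [ 18.4 -52.  152. ]
red
[180.7 273.7] 173 [448.8 252.9  54. ] ((180.52792358398438, 273.6091613769531), (28.31315040588379, 6.146271228790283), 49.08561706542969)
blue
```

```bash
python3 -m jog '[[[0,0,0],[-0.02,-0.018,0],1],[[0,0,0],[-0.036,-0.031,0],1],[[0,0,0],[-0.037,-0.032,0],1],[[0,0,0],[-0.037,-0.032,0],1],[[0,0,0],[-0.037,-0.032,0],1],[[0,0,0],[-0.037,-0.032,0],1],[[0,0,0],[-0.037,-0.032,0],1],[[0,0,0],[-0.037,-0.032,0],1],[[0,0,0],[-0.037,-0.032,0],1],[[0,0,0],[-0.037,-0.032,0],1],[[0,0,0],[-0.037,-0.032,0],1],[[0,0,0],[-0.037,-0.032,0],1]]'; python3 -m jog '[[[0,0,0],[-0.037,-0.032,0],1],[[0,0,0],[-0.037,-0.032,0],1],[[0,0,0],[-0.037,-0.032,0],1],[[0,0,0],[-0.037,-0.032,0],1],[[0,0,0],[-0.012,-0.014,0],1],[[0,0,0],[0,0,0],1],[[0,0,0],[0,0,0],1]]'
python3 - <<'E'
from h import *
s=r.sense();print(s["clock"],s["eef_pos"],s["tcp_rot"],s["contact_force"],np.abs(s["qvel"]).max())
cv2.imwrite("pics/w1.png",r.grab_frame("wrist")[:,:,::-1])
import json;json.dump({k:np.array(s[k]).tolist() for k in("eef_pos","tcp_rot")},open("w1.json","w"))
E
```

```text
clock: 1.35
eef_pos: [477.5, 138.5, 250.0]
tcp_rot: [3.141, 0.0, 2.887]
contact_force: [1.0, 1.0, 0.7]
opening: 1.007
grasp_force: 0.0
clock: 2.05
eef_pos: [595.0, -37.0, 249.5]
tcp_rot: [3.141, -0.001, 2.886]
contact_force: [0.8, 0.0, 0.1]
opening: 1.001
grasp_force: 0.0
2.05 [595.04514963 -36.97004825 249.51412761] [ 3.14136857e+00 -1.49933214e-03  2.88598168e+00] [0.81990413 0.0015321  0.05096319] 0.02334554106605733
```

View pics/w1.png

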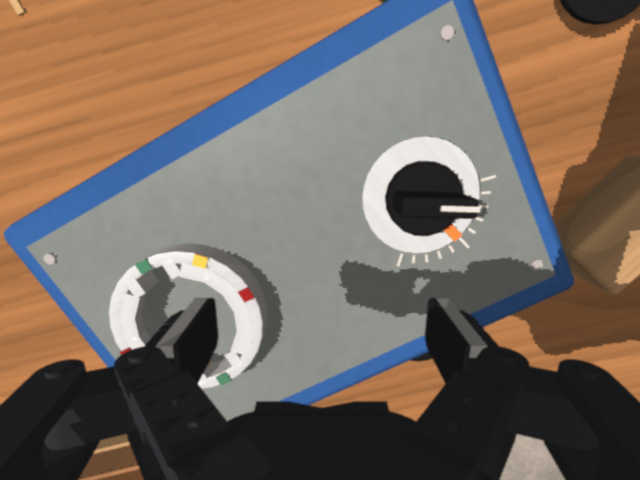

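The wrist view shows the dial ring centred at about (422,195). Its white pointer runs to (480,209), the orange marker is at (453,233), and the collar is at (186,325), with green marks at (142,266) and (222,379), yellow at (200,261) and red at (247,295).

Run:
```python
from h import *
import json
s=json.load(open("w1.json"));s={k:np.array(v) for k,v in s.items()}
c=cam("wrist",s); im=cv2.imread("pics/w1.png")[:,:,::-1].copy()
B=lambda lo,hi,a:[(p,ce,n) for p,ce,n in blobs(im,lo,hi,a) if ce[1]<410]
print("white")
for p,ce,n in B((0,0,200),(179,45,255),60):
    h=cv2.convexHull(p.astype(np.int32)); e=cv2.fitEllipse(h) if len(h)>5 else None
    hp=cast(c,h[:,0,:],152 if ce[0]<300 else 132)[:,:2]
    A=np.c_[2*hp,np.ones(len(hp))]; x=np.linalg.lstsq(A,(hp**2).sum(1),rcond=None)[0]
    print(ce.round(1),n,"circle",x[:2].round(1),np.sqrt(x[2]+x[0]**2+x[1]**2).round(1))
    if n<600: print("   minrect",cv2.minAreaRect(p.astype(np.float32)))
for nm,lo,hi in(("orange",(5,180,150),(16,255,255)),("yellow",(18,150,150),(28,255,255)),("green",(50,80,50),(90,255,255)),("red",(172,150,90),(179,255,255)),("red",(0,150,90),(3,255,255))):
    for p,ce,n in B(lo,hi,25):
        print(nm,ce.round(1),n,cast(c,[ce],132 if ce[0]>300 else 152)[0].round(1),cast(c,[ce],146)[0].round(1))
# disk of black dial: bar top
print("pointer 175",cast(c,[[443,209],[482,210]],175).round(1))
print(proj(c,[[580,36,130],[580,36,175],[621,-143,152]]))
```

```text
white
[447.   31.9] 114 circle [484.3  70.1] 3.4
   minrect ((447.0, 32.0), (12.0, 10.0), 90.0)
[411.8 188.5] 5152 circle [580.   36.1] 40.0
[460.5 208.6] 196 circle [584.5  64.7] 16.7
   minrect ((460.5, 208.5), (5.0, 39.0), 90.0)
[461.7 223.9] 147 circle [606.1  60.9] 5.4
   minrect ((462.2500305175781, 222.25), (12.020814895629883, 15.55634880065918), 45.0)
[221.2 301.9] 3813 circle [ 621.6 -142.9] 52.0
[ 48.6 258.7] 61 circle [ 553.7 -215.2] 2.9
   minrect ((48.75000762939453, 258.7500305175781), (9.192388534545898, 7.071067810058594), 45.0)
[125.5 310.1] 1933 circle [ 607.1 -168.1] 30.3
[208.2 381.4] 185 circle [ 670.2 -144.1] 6.9
   minrect ((208.5, 381.0), (12.0, 19.0), 90.0)
orange [452.  231.7] 97 [610.1  53.4 132. ] [605.3  49.1 146. ]
yellow [199.8 260.5] 123 [ 580.3 -118.3  152. ] [ 581.8 -120.9  146. ]
green [143.5 266.1] 114 [ 574.5 -156.1  152. ] [ 575.8 -159.7  146. ]
green [223.3 378.5] 81 [ 671.3 -133.1  152. ] [ 675.2 -136.2  146. ]
red [246.1 294.2] 110 [611.4 -96.  152. ] [613.6 -98.1 146. ]
pointer 175 [[580.9  37.3 175. ]
 [587.1  58.8 175. ]]
[[419.42290735 196.49986068]
 [440.58636025 208.12613059]
 [186.52405172 322.14503281]]
```

```bash
python3 -m jog '[[[0,0,0],[0.011,0.0223,0],1],[[0,0,0],[0.011,0.0223,0],1],[[0,0,0],[0.011,0.0223,0],1],[[0,0,0.146],[0,0,0],1],[[0,0,0.146],[0,0,0],1],[[0,0,0.146],[0,0,0],1],[[0,0,0.146],[0,0,0],1],[[0,0,0.146],[0,0,0],1],[[0,0,0.146],[0,0,0],1],[[0,0,0.146],[0,0,0],1],[[0,0,0.146],[0,0,0],1],[[0,0,0.146],[0,0,0],1]]' 30; python3 -m jog '[[[0,0,0.146],[0,0,0.01],1],[[0,0,0.146],[0,0,0.015],1],[[0,0,0],[0,0,0.015],1],[[0,0,0],[0,0,0],1],[[0,0,0],[0,0,0],1]]'
python3 - <<'E'
from h import *
s=r.sense();c=cam("wrist",s); im=r.grab_frame("wrist");cv2.imwrite("pics/w2.png",im[:,:,::-1])
print(s["eef_pos"],s["tcp_rot"],s["qpos"])
for p,ce,n in blobs(im,(0,0,200),(179,45,255),60):
    h=cv2.convexHull(p.astype(np.int32))
    hp=cast(c,h[:,0,:],132)[:,:2]
    A=np.c_[2*hp,np.ones(len(hp))]; x=np.linalg.lstsq(A,(hp**2).sum(1),rcond=None)[0]
    print(ce.round(1),n,"circle",x[:2].round(1),np.sqrt(x[2]+x[0]**2+x[1]**2).round(1),cv2.minAreaRect(p.astype(np.float32)))
for p,ce,n in blobs(im,(5,180,150),(16,255,255),25): print("orange",ce,n,cast(c,[ce],132).round(1))
E
```

```text
clock: 3.3
eef_pos: [579.7, 37.4, 250.2]
tcp_rot: [-3.141, -0.0, 1.569]
contact_force: [-0.3, -0.3, 0.1]
opening: 1.007
grasp_force: 0.0
clock: 3.8
eef_pos: [580.2, 36.7, 210.3]
tcp_rot: [-3.141, 0.0, 1.283]
contact_force: [0.6, -0.2, -0.0]
opening: 0.999
grasp_force: 0.0
[580.15769488  36.74668566 210.3147724 ] [-3.14113891e+00  1.33479565e-05  1.28278740e+00] [6.05949054e-02 3.27086412e-01 1.76694143e+00 1.64407129e-04
 1.04799582e+00 3.48521714e-01]
[57.5 51.8] 64 circle [480.8 183.8] 2.2 ((57.349998474121094, 51.95000076293945), (6.957010269165039, 9.17060375213623), 18.43494987487793)
[295.9 185. ] 76 circle [579.5  82.8] 4.3 ((295.8999938964844, 185.1999969482422), (18.024980545043945, 4.110960960388184), 71.56504821777344)
[281.4 252.8] 3356 circle [578.5  35.4] 40.1 ((285.3978576660156, 253.13279724121094), (61.80256652832031, 125.89563751220703), 6.599916934967041)
[375.6 202.4] 63 circle [619.8  60.2] 4.7 ((375.75, 202.25), (2.8284268379211426, 17.677669525146484), 45.0)
[351.7 209.1] 263 circle [605.5  60.7] 5.9 ((350.392333984375, 209.4384765625), (21.4580078125, 16.496618270874023), 29.744882583618164)
[367.4 271.4] 2152 circle [586.7  29.8] 32.9 ((365.88018798828125, 272.99517822265625), (37.689510345458984, 106.74903106689453), 20.72555923461914)
[321.  266.5] 306 circle [579.8  30.8] 14.0 ((320.9999694824219, 266.5), (5.999999046325684, 42.99999237060547), 0.0)
[153.  251.3] 127 circle [483.8  69.7] 3.8 ((153.0, 251.5), (11.0, 12.0), 90.0)
[261.7 320.9] 126 circle [529.7   8.1] 6.9 ((261.855712890625, 319.6510009765625), (10.948473930358887, 21.954879760742188), 10.007980346679688)
[517.7 453.7] 211 circle [ 673.5 -146.3] 7.2 ((518.25, 454.75), (18.3503475189209, 15.091875076293945), 30.963754653930664)
[530.2 475.2] 107 circle [ 679.5 -169. ] 5.2 ((529.5, 474.5), (9.0, 13.0), 90.0)
orange [355.15384615 226.41025641] 39 [[604.8  49.8 132. ]]
```

View pics/w2.png

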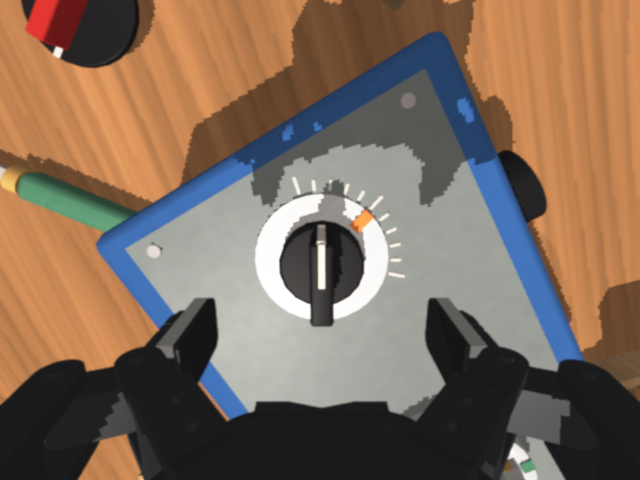

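The pointer is vertical in the image at (321,240), so the fingers are aligned across the bar. The orange marker is at about (363,220).

```bash
python3 - <<'E'
from h import *
c=cam("wrist"); im=cv2.imread("pics/w2.png")[:,:,::-1].copy()
for p,ce,n in blobs(im,(4,120,90),(18,255,255),25):
    if 330<ce[0]<390 and 190<ce[1]<250:
        q=cast(c,[ce],132)[0]; v=q[:2]-[579.6,36.0]; print(ce,n,q,np.arctan2(v[1],v[0]),np.hypot(*v))
w=[p for p,ce,n in blobs(im,(0,0,200),(179,60,255),200) if abs(ce[0]-320)<60 and 180<ce[1]<300]
p=np.vstack(w); h=cast(c,cv2.convexHull(p.astype(np.int32))[:,0],132)[:,:2]
e=cv2.fitEllipse(h.astype(np.float32));print(e)
E
python3 -m jog '[[[0,0,0],[0,0,0.015],1],[[0,0,0],[0,0,0.016],1],[[0,0,0],[0,0,0.01],1],[[0,0,0],[0,0,0],1],[[0,0,0],[0,0,0],-1],[[0,0,0],[0,0,0],-1],[[0,0,0],[0,0,0],-1],[[0,0,0],[0,0,0],-1],[[0,0,0],[0,0,0],-1],[[0,0,0],[0,0,0],-1]]' 30
```

```text
[361.23346304 220.69649805] 257 [609.6907168   51.81197149 132.        ] 0.48382065142124914 33.99220027744671
((579.7979736328125, 34.88566207885742), (81.09669494628906, 81.744140625), 97.03421783447266)
clock: 4.85
eef_pos: [580.2, 35.9, 169.4]
tcp_rot: [-3.14, -0.0, 1.281]
contact_force: [-3.6, 1.5, 6.8]
opening: 0.135
grasp_force: 31.7
```

```bash
python3 -m jog '[[[0,0,0.06],[0,0,0],-1],[[0,0,0.1],[0,0,0],-1],[[0,0,0.1],[0,0,0],-1],[[0,0,0.1],[0,0,0],-1],[[0,0,0.1],[0,0,0],-1],[[0,0,0.1],[0,0,0],-1],[[0,0,0.1],[0,0,0],-1],[[0,0,0.07],[0,0,0],-1],[[0,0,0.04],[0,0,0],-1],[[0,0,0],[0,0,0],-1],[[0,0,0],[0,0,0],-1]]';  python3 -m jog '[[[0,0,0],[0,0,0],1],[[0,0,0],[0,0,0],1],[[0,0,0],[0,0,0],1],[[0,0,0],[0,0,0],1],[[0,0,0],[0,0,0],1],[[0,0,0],[0,0,-0.02],1],[[0,0,0],[0,0,-0.04],1],[[0,0,0],[0,0,-0.02],1],[[0,0,0],[0,0,0],1],[[0,0,0],[0,0,0],1]]'
python3 - <<'E'
from h import *
s=r.sense();c=cam("wrist",s); im=r.grab_frame("wrist");cv2.imwrite("pics/w3.png",im[:,:,::-1])
print(s["eef_pos"],s["tcp_rot"],s["qpos"])
for p,ce,n in blobs(im,(0,0,200),(179,45,255),60):
    print(ce.round(1),n,cast(c,[ce],175)[0].round(1),cv2.minAreaRect(p.astype(np.float32)))
for p,ce,n in blobs(im,(4,120,90),(18,255,255),25):
    if 250<ce[0]<400 and 150<ce[1]<300:
        q=cast(c,[ce],132)[0]; v=q[:2]-[579.8,35.5]; print(ce,n,q,np.arctan2(v[1],v[0]),np.hypot(*v))
cv2.imwrite("pics/w3c.png",cv2.resize(im[120:340,200:460,::-1],None,fx=3,fy=2.7) if 0 else cv2.resize(im[140:340,200:460,::-1],(780,600),interpolation=cv2.INTER_CUBIC))
E
```

```text
clock: 5.95
eef_pos: [579.4, 36.4, 169.4]
tcp_rot: [-3.139, 0.002, 0.51]
contact_force: [-7.2, 4.6, 8.7]
opening: 0.135
grasp_force: 32.0
clock: 6.95
eef_pos: [580.7, 35.6, 248.8]
tcp_rot: [3.141, -0.0, 0.511]
contact_force: [-1.1, -0.2, -0.9]
opening: 0.999
grasp_force: 0.0
[580.67192763  35.64233203 248.84424651] [ 3.14142022e+00 -3.38197773e-04  5.10718006e-01] [ 5.87300334e-02  2.87191988e-01  1.72957875e+00 -8.21102544e-06
  1.12444237e+00  1.11881193e+00]
[352.8 237.8] 2476 [602.5  25.6 175. ] ((350.54248046875, 239.49819946289062), (107.15833282470703, 49.593414306640625), 87.56334686279297)
[281.1 246.2] 1818 [577.5  59.8 175. ] ((282.8433837890625, 245.1250457763672), (102.25010681152344, 39.814937591552734), 81.77328491210938)
[318.2 244. ] 202 [589.4  41.5 175. ] ((318.5, 242.5), (39.0, 5.0), 90.0)
[537.5 294.1] 3511 [626.9 -91.2 175. ] ((543.0770874023438, 292.4435119628906), (60.38172912597656, 137.37889099121094), 31.51694107055664)
[623.3 315.7] 2260 [ 641.4 -147.1  175. ] ((621.8433837890625, 314.0440368652344), (44.414588928222656, 115.77388763427734), 15.554571151733398)
[101.5 361.4] 237 [451.5 125.5 175. ] ((102.10000610351562, 361.29998779296875), (7.589466094970703, 33.5201416015625), 71.56504821777344)
[318.18378378 195.57297297] 185 [608.54126077  52.5064161  132.        ] 0.5342996720141429 33.395782060484414
```

View pics/w3c.png

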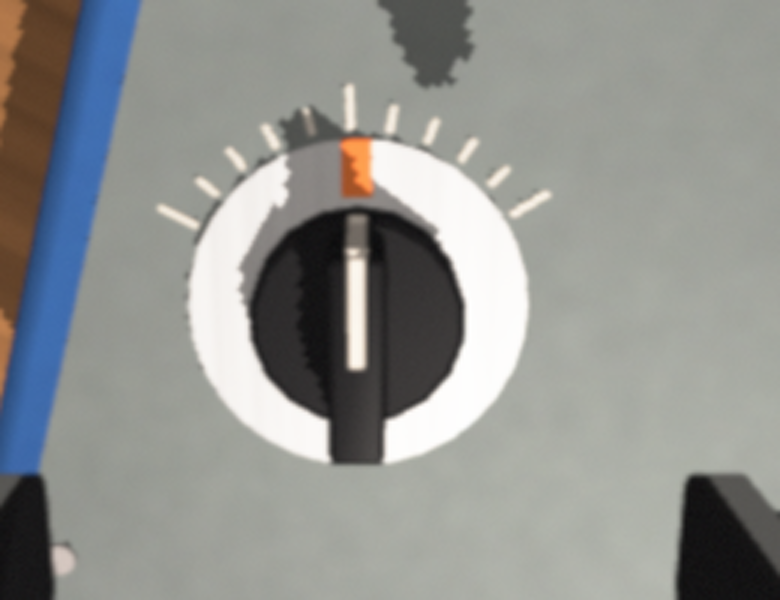

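The dial now points at the marker: in the crop the pointer is at column 356 and the orange marker at (356,167). I'll quantify what's left of the error.

Run:
```python
from h import *
c=cam("wrist"); im=cv2.imread("pics/w3.png")[:,:,::-1].copy()
h=cv2.cvtColor(im,cv2.COLOR_RGB2HSV)
m=((h[...,2]>95)&(h[...,1]<22)&(h[...,2]>0)).astype(np.uint8)
w=np.vstack([p for p,ce,n in blobs(im,(0,0,200),(179,45,255),1000) if 260<ce[0]<380])
hh=cv2.convexHull(w.astype(np.int32))[:,0]; hp=cast(c,hh,132)[:,:2]
A=np.c_[2*hp,np.ones(len(hp))]; x=np.linalg.lstsq(A,(hp**2).sum(1),rcond=None)[0];C=x[:2]
print("C",C,np.sqrt(x[2]+C@C))
o=[p for p,ce,n in blobs(im,(4,150,90),(18,255,255),25) if 250<ce[0]<400 and 150<ce[1]<300][0]
a,b=o.min(0),o.max(0);print(a,b,cv2.minAreaRect(o.astype(np.float32)))
for ce in((a+b)/2,o.mean(0)):
    q=cast(c,[ce],132)[0,:2]-C;print("marker",np.arctan2(q[1],q[0]))
w=[p for p,ce,n in blobs(im,(0,0,170),(179,60,255),100) if 305<ce[0]<330 and n<500][0]
P=cast(c,w,175)[:,:2]; P0=P.mean(0); d=np.linalg.svd(P-P0)[2][0]; print("line",np.arctan2(d[1],d[0]),P0, np.arctan2(*(P0-C)[::-1]))
```

```text
C [578.80653243  35.55414372] 40.22000136403334
[314 186] [323 204] ((318.5, 195.0), (18.0, 9.0), 90.0)
marker 0.5203677147010466
marker 0.527262547504298
line -2.624913270322269 [589.53100218  41.67950959] 0.5189420631512843
```

Dial pointer 0.517 rad, marker 0.52 rad: set and released. Next, the lid.

```bash
python3 -m jog '[[[0,0,0],[-0.001,-0.03,0],1],[[0,0,0],[-0.0015,-0.045,0],1],[[0,0,0],[-0.0015,-0.045,0],1],[[0,0,0],[-0.0015,-0.045,0],1],[[0,0,0],[-0.0015,-0.045,0],1],[[0,0,0],[-0.0018,-0.044,0],1],[[0,0,-0.09],[0,0,0.02],1],[[0,0,-0.09],[0,0,0.02],1],[[0,0,0],[0,0,0.02],1],[[0,0,0],[0,0,0],1],[[0,0,0],[0,0,0],1]]'
python3 - <<'E'
from h import *
s=r.sense();c=cam("wrist",s); im=r.grab_frame("wrist");cv2.imwrite("pics/w4.png",im[:,:,::-1])
print(s["eef_pos"],s["tcp_rot"])
h=cv2.cvtColor(im,cv2.COLOR_RGB2HSV)
print("red")
for lo,hi in(((0,150,140),(8,255,255)),((172,150,140),(179,255,255)),((0,150,50),(8,255,255))):
  for p,ce,n in blobs(im,lo,hi,100):
    b=cv2.boxPoints(cv2.minAreaRect(p.astype(np.float32))); P=cast(c,b,54)[:,:2]
    e=[P[1]-P[0],P[2]-P[1]]; L=[np.hypot(*v) for v in e]; v=e[int(L[1]>L[0])]
    print(ce,n,P.mean(0).round(1),np.round(L,1),(np.arctan2(v[1],v[0])%np.pi).round(3),cast(c,[ce],54)[0].round(1))
print("white")
for p,ce,n in blobs(im,(0,0,190),(179,60,255),15): print(ce.round(1),n,cast(c,[ce],26)[0].round(1))
E
```

```text
clock: 8.1
eef_pos: [448.3, 252.6, 188.2]
tcp_rot: [-3.141, 0.002, 0.69]
contact_force: [0.2, 0.8, 0.7]
opening: 1.0
grasp_force: 0.0
[448.32164039 252.61491461 188.19618021] [-3.14116342e+00  2.37587750e-03  6.90390621e-01]
red
[320.79038224 231.30826141] 1622 [449.  252.7] [13.6 69.1] 0.72 [450.3 253.8  54. ]
[320.41506229 229.04530011] 1766 [450.1 254.1] [14.4 72.5] 0.724 [451.5 255.2  54. ]
white
[260.  390.1] 1235 [285.7 194.2  26. ]
```

View pics/w4.png

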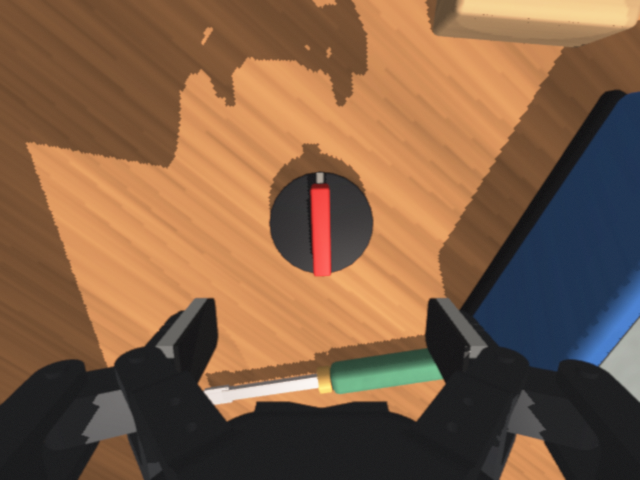

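The lid sits at about (321,222) with its bar vertical in the image, and nothing is close to where the fingers will go. The gouge is at row 375, well clear.

```bash
python3 -m jog '[[[0,0,-0.03],[0,0,0.02],1],[[0,0,0],[0,0,0.04],1],[[0,0,0],[0,0,0.04],1],[[0,0,0],[0,0,0.025],1],[[0,0,0],[0,0,0.014],1],[[0,0,0],[0,0,0],1],[[0,0,0],[0,0,0],-1],[[0,0,0],[0,0,0],-1],[[0,0,0],[0,0,0],-1],[[0,0,0],[0,0,0],-1],[[0,0,0],[0,0,0],-1],[[0,0,0],[0,0,0],-1]]' 70; python3 -m jog '[[[0,0,0],[0,0,0],-1]]'
```

```text
clock: 9.35
eef_pos: [449.3, 253.2, 50.6]
tcp_rot: [3.141, -0.001, 0.721]
contact_force: [-1.2, -0.1, 6.4]
opening: 0.15
grasp_force: 68.7
clock: 9.45
eef_pos: [449.2, 253.2, 50.7]
tcp_rot: [3.141, -0.001, 0.721]
contact_force: [-0.7, -0.5, 6.8]
opening: 0.145
grasp_force: 68.7
```

```bash
python3 -m jog '[[[0,0,0],[0,0,-0.015],-1],[[0,0,0],[0,0,-0.035],-1],[[0,0,0],[0,0,-0.045],-1],[[0,0,0],[0,0,-0.045],-1],[[0,0,0],[0,0,-0.045],-1],[[0,0,0],[0,0,-0.02],-1],[[0,0,0],[-0.011,0.019,0],-1],[[0,0,0],[-0.02,0.035,0],-1],[[0,0,0],[-0.022,0.039,0],-1],[[0,0,0],[-0.022,0.039,0],-1],[[0,0,0],[-0.022,0.039,0],-1],[[0,0,0],[-0.022,0.039,0],-1]]'; python3 -m jog '[[[0,0,0],[-0.022,0.039,0],-1],[[0,0,0],[-0.022,0.038,0],-1],[[0,0,0],[-0.022,0.039,0],-1],[[0,0,0],[-0.02,0.034,0],-1],[[0,0,0],[-0.006,0.01,0],-1],[[0,0,0.1],[0,0,0],-1],[[0,0,0.14],[0,0,0],-1],[[0,0,0.14],[0,0,0],-1],[[0,0,0.11],[0,0,0],-1],[[0,0,0],[0,0,0],-1],[[0,0,0],[0,0,0],-1],[[0,0,0],[0,0,0],-1]]'
python3 - <<'E'
from h import *
s=r.sense();c=cam("wrist",s); im=r.grab_frame("wrist");cv2.imwrite("pics/w5.png",im[:,:,::-1])
print(s["eef_pos"],s["tcp_rot"],s["qpos"],s["grasp_force"])
for nm,lo,hi in(("yellow",(18,150,150),(28,255,255)),("green",(50,80,50),(90,255,255)),("red",(172,150,90),(179,255,255)),("red",(0,150,90),(4,255,255))):
    for p,ce,n in blobs(im,lo,hi,25): print(nm,ce.round(1),n,cast(c,[ce],152)[0].round(1))
w=np.vstack([p for p,ce,n in blobs(im,(0,0,185),(179,45,255),300) if ce[1]<230 and 200<ce[0]<440])
hp=cast(c,cv2.convexHull(w.astype(np.int32))[:,0],152)[:,:2]
A=np.c_[2*hp,np.ones(len(hp))]; x=np.linalg.lstsq(A,(hp**2).sum(1),rcond=None)[0];print("circle",x[:2],np.sqrt(x[2]+x[:2]@x[:2]))
E
```

```text
clock: 10.65
eef_pos: [497.8, 14.9, 255.1]
tcp_rot: [-3.142, -0.0, 0.721]
contact_force: [0.8, 0.3, -1.6]
opening: 0.145
grasp_force: 68.7
clock: 11.85
eef_pos: [534.4, -164.0, 254.9]
tcp_rot: [-3.141, 0.0, 0.234]
contact_force: [0.8, -1.1, -1.1]
opening: 0.146
grasp_force: 68.8
[ 534.43289953 -163.9511983   254.9288746 ] [-3.14138447e+00  1.75548444e-04  2.33513818e-01] [-3.00397058e-01  2.46125955e-01  1.77079338e+00  9.96134287e-05
  1.12493038e+00  1.03684250e+00] 68.83498907089233
yellow [265.  163.5] 144 [ 580.2 -117.8  152. ]
green [320.8   9.6] 205 [ 671.2 -132.6  152. ]
green [321.  186.5] 110 [ 574.3 -155.6  152. ]
green [ 46.  296.2] 1736 [455.1  14.7 152. ]
red [238.4 103.6] 163 [611.3 -95.5 152. ]
red [403.3 103.7] 160 [ 634.2 -192.6  152. ]
red [321.3 310.1] 6149 [ 489.2 -175.9  152. ]
circle [ 621.97441294 -159.5015498 ] 89.73764302347101
```

View pics/w5.png

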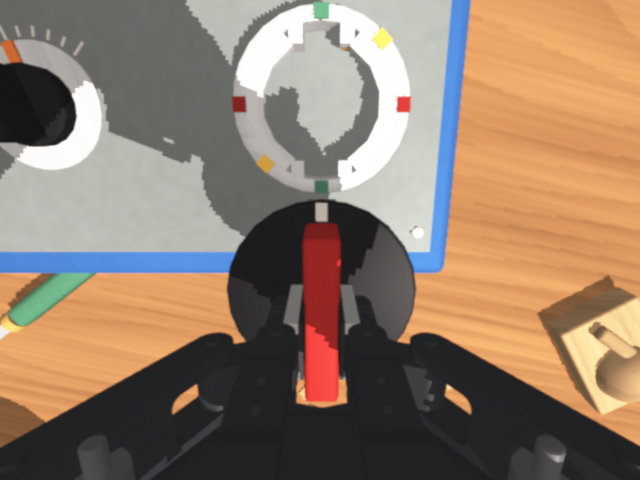

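The gripped lid lines up with the collar, whose green marks are at (321,10) and (321,187). The two red marks and the two green marks give the same centre, (622.75,-144.1), and the yaw is 0.233. Next I'll check how far the lid is offset in the grip.

Run:
```python
from h import *
s=r.sense();c=cam("wrist",s); T=R.from_euler("xyz",s["tcp_rot"]).as_matrix()
f=lambda uv,dz:((cast(c,uv,s["eef_pos"][2]+dz)-s["eef_pos"])@T).round(1)
print("disc front",f([[321,200]],-24),"disc L/R",f([[228,285],[414,285]],-24),"bar far end",f([[321,224],[303,228],[339,228],[307,400],[337,400]],4))
v=np.array([622.75,-144.1,0])-s["eef_pos"];print((v@T).round(1))
```

```text
disc front [[44.6  1.2 24. ]] disc L/R [[  5.8 -41.1  24. ]
 [  5.8  43.3  24. ]] bar far end [[ 40.6   1.2  -4. ]
 [ 39.2  -5.2  -4. ]
 [ 39.2   7.5  -4. ]
 [-32.9  -4.6  -4. ]
 [-32.9   7.6  -4. ]]
[ 90.5   1.  254.9]
```

Run:
```python
from h import *
p=r.camera_params("wrist");print(p);s=r.sense();c=cam("wrist",s);T=R.from_euler("xyz",s["tcp_rot"]).as_matrix()
print(s["tcp_rot"],T.round(4),(c[2]-s["eef_pos"])@T,(T.T@c[1]).round(4))
```

```text
{'fx': 351.2872724084812, 'fy': 351.2872724084812, 'cx': 321.1734671621509, 'cy': 241.60719356352575, 'hand_eye': array([[-8.52877637e-04, -9.62042810e-01, -2.72897241e-01,
         6.82842405e+01],
       [ 9.99999608e-01, -8.85506177e-04, -3.60008125e-06,
         1.21371951e+00],
       [-2.38188761e-04, -2.72897137e-01,  9.62043188e-01,
        -1.24089103e+02],
       [ 0.00000000e+00,  0.00000000e+00,  0.00000000e+00,
         1.00000000e+00]])}
[-3.14147578e+00  1.01869293e-04  2.32959972e-01] [[ 9.730e-01  2.309e-01 -1.000e-04]
 [ 2.309e-01 -9.730e-01  1.000e-04]
 [-1.000e-04 -1.000e-04 -1.000e+00]] [  68.28424049    1.21371951 -124.08910252] [[-9.000e-04 -9.620e-01 -2.729e-01]
 [ 1.000e+00 -9.000e-04 -0.000e+00]
 [-2.000e-04 -2.729e-01  9.620e-01]]
```

```bash
python3 -m jog '[[[0,0,0],[0.02,0,0],-1],[[0,0,0],[0.03,0,0],-1],[[0,0,0],[0.027,0,0],-1],[[0,0,0],[0.0126,0,0.01],-1],[[0,0,0],[0,0,0.02],-1],[[0,0,0],[0,0,0.013],-1],[[0,0,0],[0,0,0.004],-1],[[0,0,0],[0,0,0],-1],[[0,0,0],[0,0,0],-1]]' ; python3 -m jog '[[[0,0,0],[0,0,0.004],-1],[[0,0,0],[0,0,0.004],-1],[[0,0,0],[0,0,0.003],-1],[[0,0,0],[0,0,0],-1]]'
```

```text
clock: 12.8
eef_pos: [621.9, -144.0, 208.6]
tcp_rot: [3.141, -0.001, 0.231]
contact_force: [-0.2, 0.4, -1.3]
opening: 0.151
grasp_force: 68.8
clock: 13.2
eef_pos: [621.4, -143.7, 196.5]
tcp_rot: [-3.141, 0.001, 0.231]
contact_force: [0.2, 0.2, -1.7]
opening: 0.144
grasp_force: 68.8
```

```bash
python3 -m jog '[[[0,0,0],[0,0,0.003],-1],[[0,0,0],[0,0,0.003],-1],[[0,0,0],[0,0,0.003],-1],[[0,0,0],[0,0,0],-1],[[0,0,0],[0,0,0],-1]]' ; python3 -m jog '[[[0,0,0],[0,0,0.001],-1],[[0,0,0],[0,0,0.001],-1],[[0,0,0],[0,0,0],-1]]'; python3 -m jog '[[[0,0,0],[0,0,0.001],-1],[[0,0,0],[0,0,0],-1],[[0,0,0],[0,0,0],-1]]'
```

```text
clock: 13.7
eef_pos: [621.7, -143.8, 187.9]
tcp_rot: [-3.142, 0.0, 0.231]
contact_force: [-0.2, 0.3, -2.0]
opening: 0.147
grasp_force: 68.8
clock: 14.0
eef_pos: [621.7, -143.8, 185.9]
tcp_rot: [-3.142, 0.0, 0.231]
contact_force: [0.1, 0.2, -1.8]
opening: 0.146
grasp_force: 68.8
clock: 14.3
eef_pos: [621.8, -143.8, 185.0]
tcp_rot: [3.142, 0.0, 0.231]
contact_force: [0.8, -0.7, -1.1]
opening: 0.145
grasp_force: 68.8
```

```bash
python3 -m jog '[[[0,0,0],[0,0,0.001],-1],[[0,0,0],[0,0,0],-1],[[0,0,0],[0,0,0],-1]]'; python3 -m jog '[[[0,0,0],[0,0,0.0005],-1],[[0,0,0],[0,0,0],-1],[[0,0,0],[0,0,0],-1]]';python3 -m jog '[[[0,0,0],[0,0,0.0005],-1],[[0,0,0],[0,0,0],-1],[[0,0,0],[0,0,0],-1]]'
```

```text
clock: 14.6
eef_pos: [621.8, -143.8, 184.7]
tcp_rot: [3.141, -0.0, 0.231]
contact_force: [-3.1, 0.2, 5.9]
opening: 0.146
grasp_force: 69.6
clock: 14.9
eef_pos: [621.9, -143.8, 184.7]
tcp_rot: [3.141, -0.0, 0.231]
contact_force: [-5.2, 1.5, 8.9]
opening: 0.147
grasp_force: 70.5
clock: 15.2
eef_pos: [621.9, -143.8, 184.6]
tcp_rot: [3.141, -0.001, 0.231]
contact_force: [-6.0, 1.2, 13.2]
opening: 0.143
grasp_force: 71.0
```

The lid is seated: contact at z 184.7, as expected. I'll ease the pressure and twist in two stages.

```bash
python3 -m jog '[[[0,0,0],[0,0,-0.0012],-1],[[0,0,0],[0,0,0],-1],[[0,0,0.05],[0,0,0],-1],[[0,0,0.08],[0,0,0],-1],[[0,0,0.08],[0,0,0],-1],[[0,0,0.08],[0,0,0],-1],[[0,0,0.05],[0,0,0],-1],[[0,0,0],[0,0,0],-1]]' 90; python3 -m jog '[[[0,0,0.06],[0,0,0],-1],[[0,0,0.08],[0,0,0],-1],[[0,0,0.08],[0,0,0],-1],[[0,0,0.08],[0,0,0],-1],[[0,0,0.07],[0,0,0],-1],[[0,0,0.04],[0,0,0],-1],[[0,0,0],[0,0,0],-1],[[0,0,0],[0,0,0],-1],[[0,0,0],[0,0,0],-1]]'
python3 - <<'E'
from h import *
s=r.sense();print({k:np.round(s[k],3) for k in("eef_pos","tcp_rot","contact_force","wrist_torque","grasp_force","qpos")})
for n in("wrist","top"): cv2.imwrite(f"pics/{n}6.png",r.grab_frame(n)[:,:,::-1])
E
```

```text
clock: 16.0
eef_pos: [622.8, -143.7, 184.8]
tcp_rot: [-3.141, -0.002, -0.11]
contact_force: [1.4, 1.5, 5.6]
opening: 0.139
grasp_force: 88.8
clock: 16.9
eef_pos: [622.8, -143.5, 184.8]
tcp_rot: [-3.14, -0.002, -0.517]
contact_force: [2.2, 3.2, 5.1]
opening: 0.142
grasp_force: 88.8
{'eef_pos': array([ 622.778, -143.517,  184.799]), 'tcp_rot': array([-3.14e+00, -2.00e-03, -5.17e-01]), 'contact_force': array([2.176, 3.21 , 5.114]), 'wrist_torque': array([ 0.397, -0.366,  0.124]), 'grasp_force': np.float64(88.821), 'qpos': array([-2.290e-01,  4.380e-01,  1.661e+00,  1.000e-03,  1.041e+00,
        1.858e+00])}
```

View pics/wrist6.png

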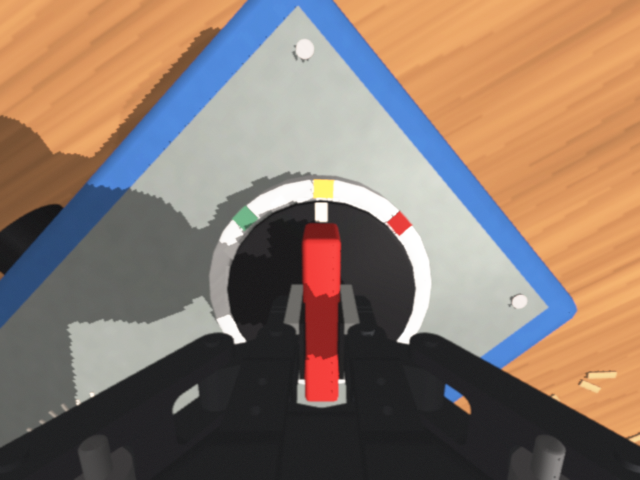

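The white mark at (321,212) sits just anticlockwise of the yellow mark at (323,188). My rows added up to 0.75 rad, so about 0.035 remains.

```bash
python3 -m jog '[[[0,0,0.02],[0,0,0],-1],[[0,0,0.015],[0,0,0],-1],[[0,0,0],[0,0,0],-1],[[0,0,0],[0,0,0],-1],[[0,0,0],[0,0,0],-1]]'
python3 - <<'E'
from h import *
s=r.sense();im=r.grab_frame("wrist");cv2.imwrite("pics/w7.png",im[:,:,::-1]);c=cam("wrist",s)
print({k:np.round(s[k],3) for k in("eef_pos","tcp_rot","contact_force","wrist_torque","grasp_force")})
C=np.array([622.75,-144.1])
for nm,lo,hi,z in(("yellow",(18,150,120),(30,255,255),152),("green",(50,80,50),(90,255,255),152),("redmark",(172,150,90),(179,255,255),152),("red",(0,150,70),(8,255,255),152),("white",(0,0,140),(179,60,255),160)):
    for p,ce,n in blobs(im,lo,hi,25):
        if 200<ce[0]<440 and 170<ce[1]<260 and n<2000: q=cast(c,[ce],z)[0,:2]; v=q-C; print(nm,ce.round(1),n,q.round(1),np.arctan2(v[1],v[0]).round(3))
# dial check from the top view
E
```

```text
clock: 17.5
eef_pos: [622.8, -143.6, 184.8]
tcp_rot: [-3.14, -0.002, -0.552]
contact_force: [2.6, 3.2, 5.0]
opening: 0.145
grasp_force: 88.8
{'eef_pos': array([ 622.751, -143.605,  184.781]), 'tcp_rot': array([-3.14e+00, -2.00e-03, -5.52e-01]), 'contact_force': array([2.605, 3.215, 4.989]), 'wrist_torque': array([ 0.32 , -0.349,  0.132]), 'grasp_force': np.float64(88.808)}
green [241.8 220.6] 290 [ 670.8 -132.3] 0.241
red [396.  220.6] 290 [ 633.8 -192.2] -1.344
white [321.  211.5] 256 [ 656.7 -166.1] -0.576
```

Run:
```python
import cv2
a=cv2.imread("pics/w7.png")[150:430,180:460]; b=cv2.imread("pics/top6.png")[120:260,200:400]
import numpy as np
cv2.imwrite("pics/f.png",np.hstack([cv2.resize(a,(400,400),interpolation=2),cv2.resize(b,(400,400),interpolation=2)]))
```

```text
(no output)
```

View pics/f.png

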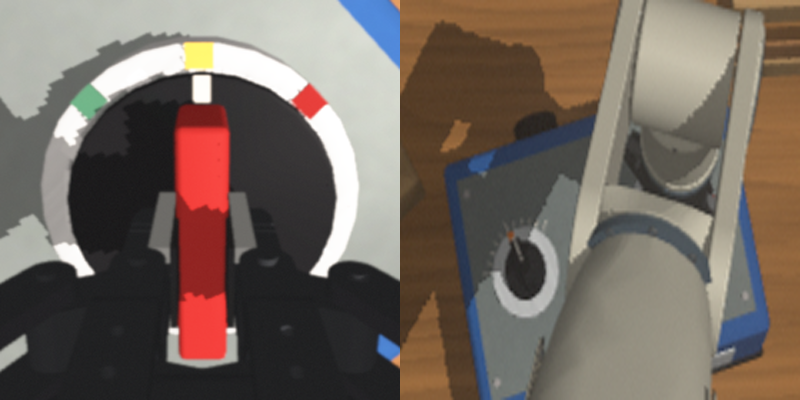

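On the left, the white mark (201,88) lines up with the yellow mark (198,55), and the twist sits midway between green and red (mean -0.5515, lid -0.552). The wrist torque of 0.13 N m matches the sprung valve at half-way. On the right, the dial pointer is still at the orange marker.

```bash
python3 -c "
from rig import r
print(r.sign_off())"
```

```text
the job is handed in; nothing more can be done
None
```

The dial is set at the orange marker and released, and the lid is seated in the collar, twisted to the yellow half-way marks and still gripped there; the job is handed in at about 17.5 s of the 64 s allowed.

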